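# Park a pump shaft heavy side down

## Task

First turn the test bench's selector knob to the green dot (hand turning), then take the pump's crank by its orange handle, turn it to feel where the hidden eccentric on the shaft is heavy, and bring the heavy side straight down. Finish while still gripping the handle there, at rest, for the lock pin to be fitted. Leave the loose things on the bench where they are.

Things in the scene. Friction and masses are not known exactly. Their poses are not given: they have to be found in the camera images.
- pump: aluminium pump, fixed on a round steel flange (170 mm across, 16 mm high; raised middle 120 mm across, 40 mm high). Origin: centre of the flange's underside. Its level +x axis points along the shaft, out towards the crank; z up. Shaft axis 130 mm above the origin. Closed housing 96 mm across, from x = -60 to +30 mm (black cap back to -110); crank disc 92 mm across, x = 40 to 52 mm.
- handle: orange handle sleeve of the crank, 18 mm diameter, 46 mm long, parallel to the shaft and 40 mm off its axis. Origin: its middle, 97.5 mm along pump +x from the pump's origin. It spins freely on its pin, so it can be pinched from above and led round the whole circle with the gripper always pointing down; its own spin means nothing.
- crank (a joint): crank angle (rad, unlimited). 0: handle straight above the shaft. Grows counter-clockwise seen from the handle looking at the pump (about pump +x): at angle a the handle is at pump y = -40 mm x sin(a), z = 130 mm + 40 mm x cos(a). Starts between -0.6 and 0.6 and stays wherever it is left (tight seals).
- shaft (a point): centre of the handle's circle: on the shaft axis, 97.5 mm along pump +x, 130 mm up; axes as the pump's. Inside the housing the shaft carries an unseen eccentric (about 0.6 kg, centre 34 mm off the axis). Its direction relative to the handle is new each time and not reported; at the start its heavy side points anywhere but down. Crank and handle are balanced.
- shaft_feel (a point): same point; the feel: led slowly, the handle resists by about 6.5 N at all angles. The eccentric adds 4 to 6 N at most: against the motion while its heavy side is lifted, with it while it sinks; most when the heavy side is level with the shaft, none when straight up or down. After a slow, short last move most of it is left on the standing hand; after a fast stop it misleads.
- console: grey selector box, 130 x 150 mm, 50 mm high, fixed. Origin: centre of its underside, under the knob's vertical axis; z up. Five dots lie 42 mm from that axis at angles -1.2 (red), -0.6, 0 (white), +0.6 (green, larger), +1.2 (white) rad, counter-clockwise from above from the box's +x axis.
- selector (a joint): angle of the selector's white pointer line from the console's +x axis (rad, counter-clockwise from above). The knob clicks into each dot (detents every 0.6 rad, under 0.1 N m to get over), settling within half a second, and stops at -1.3 and 1.3. Starts at the dot -0.6 or 0 (rarely balanced between the two); the green dot is +0.6.
- selector_grip (a point): point on the knob's axis at which to grip it, 82 mm above the bench. The knob is a blue upright bar, 46 mm long, 12 mm thick (pinch across the thickness), 58 to 94 mm above the bench, on a 50 mm round skirt whose top is 58 mm up. This point's x axis lies along the bar to the white pointer end.
- green_mark (a point): middle of the green dot on the console's top, 52 mm above the bench
- wrench: bystander, loose, to be left alone: combination wrench, steel, lying, 180 mm long. Origin: centre of its underside.
- coupling: bystander, loose, to be left alone: brass hose coupling lying on its side, 68 mm long, 28 mm thick. Origin: centre of its underside.
- spacer: bystander, loose, to be left alone: flat steel spacer ring, 72 mm across, 14 mm high. Origin: centre of its underside.
- adapter: bystander, loose, to be left alone: dark hexagonal screw adapter standing upright, 32 mm across, 42 mm high. Origin: centre of its underside.
- grease_jar: bystander, loose, to be left alone: white jar with blue cap, 60 mm across, 65 mm high. Origin: centre of its underside.
- bolt_cup: bystander, loose, to be left alone: empty red plastic cup, 72 mm across, 60 mm high. Origin: centre of its underside.
Mind the look-alikes: they are no part of the job. Several things have the shape of the console; the one meant has the colours described above.

How it is judged:
By the outcome, as a careful person would: the job done as asked, in the order asked, and still so for the second after the job is handed in, while the arm keeps its last pose, push and grip.
It also fails if it takes over 72 s, if anything falls off the work surface, if the arm or the gripper's body presses on something with over 40 N, if the wrist force passes 120 N, or if a joint passes its speed limit or range.

## Robot

A 6-joint arm with a two-finger parallel gripper is mounted at the origin on the work surface. World frame = base frame: x ahead of the robot, y to its left, z up, the work surface at z = 0. Lengths are in mm, angles in rad, forces in N, time in s.
With the tool pointing down it reaches from about 275 to 1000 mm from the base axis. Payload 8.4 kg.
Tool frame: the origin (TCP) lies on the centre line of the jaws, within the pads' length; the fingertips stand r.tip_reach ahead of it and the grasp point (between the pads) lies 3 mm ahead of it (r.tip_reach is the distance from the TCP to the fingertips, in mm); z points along the fingers, y is the direction in which the jaws open and shut (so a half turn about z gives the same grasp; the last joint's range is limited). The gripper opens to 85 mm and grips with 20 to 120 N. Pads are 22 mm wide; open, the fingers measure 114 mm over their backs; the gripper's body (76 mm by 85 mm) begins 54 mm behind the grasp point. The pads swing forward as they close: fully open they stand 13 mm farther back than shut.
Start: joints at [-1.235, 0.353, 1.633, -0, 1.155, -0.002], TCP at [207.131, -589.682, 253.281] pointing down, gripper open.
Joint ranges: [-2.63, 2.63], [-0.92, 2.1], [0.06, 2.66], [-1.3, 4.44], [0, 2.69], [-3.02, 3.02]. Speed limits (rad/s): [2.22, 2.22, 2.79, 3.14, 3.14, 3.14].

## Interface

Orientations are given as [roll, pitch, yaw] about the fixed x, y, z axes, in that order (R = Rz(yaw) Ry(pitch) Rx(roll)).
In Python, from rig import sense, optics, r, nets gives the robot as it stands. The module is installed in compiled form; this text tells all that it offers.
- The arm moves only by the tool carry_out, never from a script. Its argument "increments" is a list that holds one entry, the list of rows, each a list of 6 numbers: the shift along the tool's x, y, z normalised to -1 to 1, where 1 is 40 cm, then the turn, a rotation vector about the tool's x, y, z normalised to -1 to 1, where 1 is 60 degrees. A call has 1 to 5 rows; each row is the pose to reach, as a shift and turn from the pose commanded when the call began, along the tool's axes at that moment; what a row does not reach only later rows make up. A row lasts 1/12 s, in which the tool goes at most 41.7 mm and 7.16 degrees, less where a joint would pass 70% of its speed; a pose out of reach is approached as far as the arm can. A call with a number of a shift or a turn outside -1 to 1 is refused whole. A call with a gripper value outside its range is refused whole. "hand" is the closure, from 0 (fully open) to 1 (shut), set as the call begins (left out, the last holds). The fingers move at their own pace and stop on an object; "squeeze" is the grip in N (left out, the last holds). Time passes only in rows, so rows that repeat a pose let the fingers close. It gives the time, the measured TCP pose, the force and the opening at its end, in the units of the state.
- sense(): the state, without advancing time (a new reading comes with each control period).
- optics.grab_frame(name): name is "scene" or "top" or "wrist"; returns a dict with "img" (400x640x3 uint8, red, green, blue), "range_z" (400x640 float32, mm along the optical axis (not along the pixel's ray), 0 where there is no reading), "fov_y" (degrees; the focal length in pixels is half the picture's height over the tangent of half this angle, whatever the lens; pixels are square), "cx", "cy" (the principal point, pixels), "R" (3x3) and "t" (3): a world point X has camera coordinates R X + t. Camera axes: x right, y down, z forward; pixel columns grow to the right and rows downward; lengths in mm; the calibration is good to about 2 mm. The wrist camera is an equidistant fisheye: a pixel r from the principal point sees the ray r / f radians off the axis. A picture is of the moment at which its call begins.
- r.sign_off(): hands the job in, once; it reports no verdict.
Trained networks look in the newest picture that a camera, given by its name, has taken for a name from the list of things; names that differ only in an ending like _2 or _b are one class to them, and where a whole thing is asked for, a point or a joint stands for the part that bears it (a point fixed in the world has none). Each returns a list of dicts, best first, with "confidence" (0 to 1); they miss things now and then, are a little off and sometimes report something else, mostly with a low value. They report only what shows in the picture. A call takes as long as a camera call. They do not tell look-alikes from the thing itself.
- nets.trace(target, camera): "mask" (400x640 bool, what is visible of it).
- nets.tip_of(target, camera): "point" ([x, y, z] in mm, in world coordinates, good to about 4 mm: a listed point, or the origin of a listed thing).
The state is a dict: "clock": time; "qpos": joint angles; "qvel": joint speeds; "joint_efforts": joint torques, N m; "eef_pos": TCP position; "tcp_rot": TCP orientation; "contact_force": force on the tool from outside, world axes, zero at the start; "wrist_torque": the same for the moment, N m; "opening": opening from 0.0 (shut) to 1.0 (fully open).
Only numpy, scipy, OpenCV 4.12 (cv2) and the standard library are available. Lean on these libraries where they do the work, as an engineer would, in place of code of your own. Each camera call takes 0.05 s, during which the arm holds its last target.

## Working session

There is one attempt and no reset: what is moved stays moved. The work goes in short steps, Python scripts to look and compute and a tool call to move; the robot and the scene stay as the last step left them, time stands still between calls to the robot, and variables do not carry over. Pictures are saved under pics/ and viewed, and the job is handed in when it is done.

Besides the shell and the picture viewer there is one more tool, called after "Call:" as a command line: name --argument value ..., lists and objects as JSON in quotes. carry_out: Moves the arm, as the interface text tells. Its arguments: {"type":"object","properties":{"increments":{"type":"array","items":{"type":"array","items":{"type":"array","items":{"type":"number","minimum":-1,"maximum":1}}}},"hand":{"type":"number"},"squeeze":{"type":"number"}},"required":["increments"]}

```bash
mkdir -p pics; cat > h.py <<'E'
import numpy as np, cv2
from rig import sense, optics, r, nets
def save(f,n):
    cv2.imwrite('pics/'+n,f['img'][:,:,::-1])
E
python3 - <<'E'
from h import *
s=sense(); print(s); print(r.tip_reach)
for c in ['scene','top']:
    f=optics.grab_frame(c); save(f,c+'0.png'); print(c,f['fov_y'],f['cx'],f['cy'],f['R'],f['t'])
    for t in ['pump','handle','shaft','console','selector_grip','green_mark']:
        print(t,[(np.round(d['point']),round(d['confidence'],2)) for d in nets.tip_of(t,c)][:4])
E
```

```text
{'clock': 0.0, 'qpos': array([-1.23541436e+00,  3.53647356e-01,  1.63414717e+00,  2.03810058e-06,
        1.15516210e+00, -2.43624215e-03]), 'qvel': array([ 7.79382260e-04,  5.45741935e-04, -1.54168372e-03,  4.88215307e-04,
        2.62659671e-05,  1.72168480e-03]), 'joint_efforts': array([ 1.19443266e-03, -6.05257344e+01, -3.42069054e+01,  2.57317306e-04,
        9.43464314e-03,  1.26766889e-05]), 'eef_pos': array([ 206.9774517 , -589.26596626,  252.55655964]), 'tcp_rot': array([-3.14022868e+00, -5.18643454e-06,  3.37817379e-01]), 'contact_force': array([-0.2015685 , -0.95040736,  0.25064398]), 'wrist_torque': array([-0.01003999, -0.00035059,  0.00743826]), 'opening': 0.9991364533999397}
22.0
scene 57.429501429670104 315.5612621143434 191.986976205104 [[-0.62328422  0.78185334 -0.01490439]
 [ 0.63791721  0.49733141 -0.58798223]
 [-0.45230345 -0.37598781 -0.80873652]] [ 305.19790965 -253.32119387 1222.25960851]
pump [(array([520., 220.,  -1.]), 0.97), (array([610., 188., 129.]), 0.53)]
handle [(array([611., 180., 170.]), 0.5)]
shaft [(array([608., 188., 127.]), 0.75)]
console [(array
[... 192 characters left out ...]
,   48.]), 0.6), (array([ 526., -184.,   50.]), 0.58)]
top 45.73857505509334 317.1734503505597 201.16080236626865 [[ 0.01134159 -0.9999237   0.00489491]
 [-0.99746123 -0.01165755 -0.07025094]
 [ 0.07030264 -0.00408573 -0.99751734]] [ -10.44531488  493.88018917 1611.58153331]
pump [(array([522., 211.,  -2.]), 0.74)]
handle [(array([611., 178., 167.]), 0.52)]
shaft [(array([614., 184., 128.]), 0.77)]
console [(array([ 267., -231.,    5.]), 0.68), (array([ 500., -219.,   -3.]), 0.66), (array([508., 459.,   2.]), 0.62)]
selector_grip [(array([ 503., -218.,   82.]), 0.62), (array([ 261., -230.,   82.]), 0.48)]
green_mark [(array([ 534., -188.,   49.]), 0.95), (array([ 294., -193.,   51.]), 0.89)]
```

View pics/scene0.png

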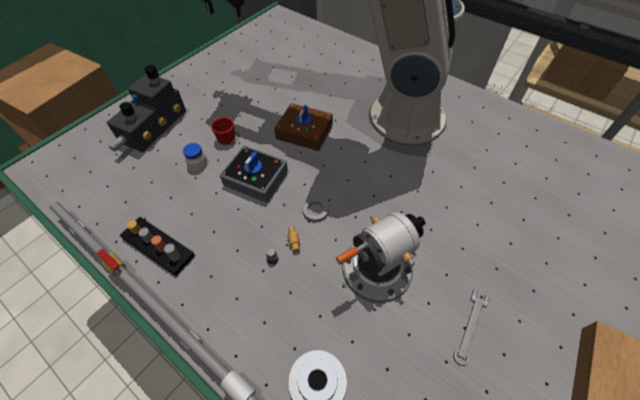

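View pics/top0.png

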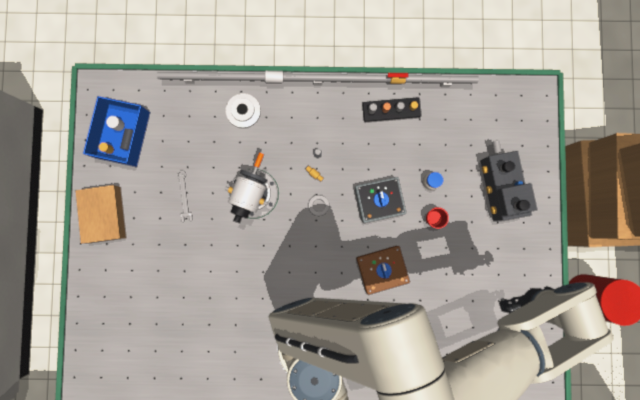

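```bash
python3 - <<'E'
from h import *
ims=[]
for c,(u,v) in [('scene',(255,172)),('top',(380,198))]:
    f=optics.grab_frame(c); i=f['img'][v-32:v+32,u-40:u+40,::-1]; ims.append(cv2.resize(i,None,fx=9,fy=9,interpolation=cv2.INTER_CUBIC)[:, :])
    K=f['img'].shape[0]/2/np.tan(np.radians(f['fov_y']/2))
    img=f['img'].astype(int);Z=f['range_z']
    def back(u,v,zw):
        d=f['R'].T@np.array([(u-f['cx'])/K,(v-f['cy'])/K,1]);o=-f['R'].T@f['t'];return o+d*(zw-o[2])/d[2]
    hsv=cv2.cvtColor(f['img'],cv2.COLOR_RGB2HSV)
    roi=np.zeros(hsv.shape[:2],bool);roi[v-32:v+32,u-40:u+40]=1
    for n,(a,b) in {'green':(45,85),'blue':(100,125),'orange/red':(0,25)}.items():
        m=roi&(hsv[...,0]>=a)&(hsv[...,0]<=b)&(hsv[...,1]>110)&(hsv[...,2]>60)
        nn,l,st,ce=cv2.connectedComponentsWithStats(m.astype(np.uint8))
        for k in range(1,nn):
            if st[k,4]>3: print(c,n,st[k,4],ce[k],back(*ce[k],52).round(1),back(*ce[k],94).round(1))
    for t in ['selector_grip','green_mark','selector']:
        for d in nets.trace(t,c)[:3]:
            m=d['mask'];ys,xs=np.where(m);print(t,m.sum(),xs.mean(),ys.mean(),d['confidence'])
cv2.imwrite('pics/con_s.png',ims[0]);cv2.imwrite('pics/con_t.png',ims[1])
E
```

```text
scene green 24 [253.66666667 178.125     ] [ 529.9 -186.    52. ] [ 549.8 -157.8   94. ]
scene blue 49 [252.34693878 155.65306122] [ 472.5 -247.3   52. ] [ 495.5 -215.8   94. ]
scene blue 122 [254.24590164 167.42622951] [ 501.2 -211.8   52. ] [ 522.6 -182.1   94. ]
scene orange/red 11 [246. 150.] [ 468.1 -277.7   52. ] [ 491.2 -244.5   94. ]
scene orange/red 14 [276.         160.71428571] [ 444.7 -179.9   52. ] [ 469.1 -152.    94. ]
scene orange/red 8 [238.125 166.125] [ 525.9 -251.4   52. ] [ 546.  -219.7   94. ]
selector_grip 263 252.69961977186313 163.41444866920153 0.69
selector_grip 200 303.27 116.33 0.53
green_mark 2425 253.71134020618555 172.65319587628866 0.65
green_mark 1929 303.4287195438051 125.70762052877139 0.55
selector 211 303.3981042654028 116.93364928909952 0.78
selector 281 252.98576512455517 163.51601423487546 0.67
top green 14 [371.5        190.71428571] [ 529.  -187.3   52. ] [ 525.  -182.3   94. ]
top blue 165 [380.86060606 199.67272727] [ 499.1 -218.9   52. ] [ 495.9 -213.    94. ]
top orange/red 6 [391.  192.5] [ 523.7 -253.    52. ] [ 519.9 -246.3   94. ]
top orange/red 11 [398.18181818 209.18181818] [ 467.7 -277.2   52. ] [ 465.4 -269.8   94. ]
top orange/red 11 [369.09090909 215.36363636] [ 445.8 -179.4   52. ] [ 444.  -174.6   94. ]
selector_grip 178 380.73595505617976 199.2808988764045 0.61
selector_grip 156 384.2564102564103 270.22435897435895 0.56
green_mark 1809 382.6224433388613 269.64289662797125 0.93
green_mark 1724 380.33816705336426 200.00696055684455 0.56
selector 151 384.0927152317881 270.1655629139073 0.75
selector 175 381.48 199.42857142857142 0.74
selector 1820 380.0225274725275 199.95604395604394 0.38
```

View pics/con_s.png

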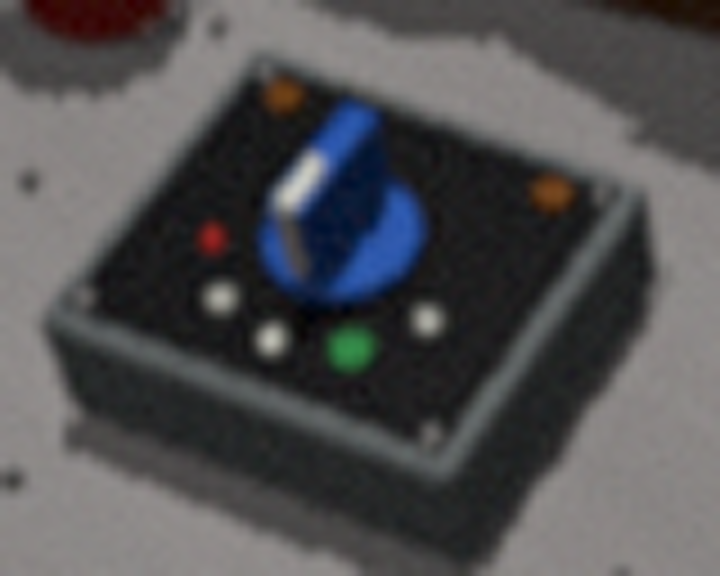

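View pics/con_t.png

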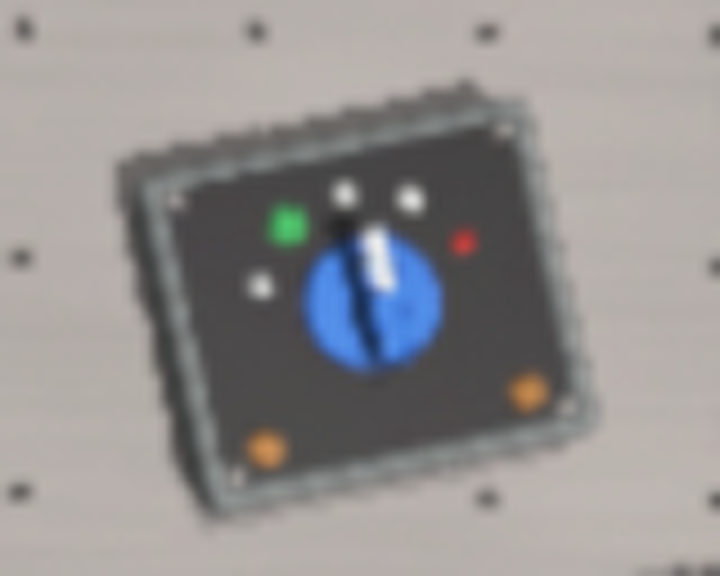

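```bash
cat >> h.py <<'E'
from scipy.spatial.transform import Rotation as Ro
def rel(p,yaw,ref=None,rp=(np.pi,0)):
    s=sense(); P=s['eef_pos']; R=Ro.from_euler('xyz',s['tcp_rot'])
    T=Ro.from_euler('xyz',[rp[0],rp[1],yaw])
    d=R.inv().apply(np.array(p)-P)/400; w=(R.inv()*T).as_rotvec()/np.radians(60)
    print('t',round(s['clock'],2),'pos',P.round(1),'rot',s['tcp_rot'].round(3),'F',s['contact_force'].round(1),'M',s['wrist_torque'].round(2),'op',round(s['opening'],3))
    print('row',np.r_[d,w].round(4).tolist())
E
python3 - <<'E'
from h import *
rel([501.1,-217.6,130],0.228)
for c in ['scene','top']:
    f=optics.grab_frame(c)
    K=200/np.tan(np.radians(f['fov_y']/2))
    for t in ['handle']:
        for d in nets.trace(t,c)[:2]:
            m=d['mask']&(f['range_z']>0);ys,xs=np.where(m);z=f['range_z'][m]
            X=np.c_[(xs-f['cx'])/K*z,(ys-f['cy'])/K*z,z]; X=(X-f['t'])@f['R']
            hsv=cv2.cvtColor(f['img'],cv2.COLOR_RGB2HSV)[m]; o=(hsv[:,0]<20)&(hsv[:,1]>150)
            X=X[o]; c0=np.median(X,0); X=X[np.linalg.norm(X-c0,axis=1)<35]; c0=X.mean(0); u,s_,vt=np.linalg.svd(X-c0)
            print(c,t,d['confidence'],len(X),c0.round(1),vt[0].round(3),np.degrees(np.arctan2(vt[0][1],vt[0][0])),((X-c0)@vt[0]).min(),((X-c0)@vt[0]).max())
E
```

```text
t 1.1 pos [ 207.1 -589.7  253.3] rot [3.142 0.    0.338] F [-0.5  0.3  0.6] M [-0.02  0.04  0.04] op 1.003
row [1.0017, -0.6342, 0.3082, 0.0, -0.0, 0.1048]
scene handle 0.68 161 [614.1 184.2 177.3] [ 0.94 -0.34  0.01] -19.889599795580157 -24.300214737163685 21.958562453728774
```

Call:
carry_out --increments '[[[1.0,-0.634,0.15,0,0,0.105],[1.0,-0.634,0.15,0,0,0.105],[1.0,-0.634,0.15,0,0,0.105],[1.0,-0.634,0.15,0,0,0.105],[1.0,-0.634,0.15,0,0,0.105]]]' --hand 0

```text
clock: 1.72
eef_pos: [335.9, -425.9, 227.0]
tcp_rot: [3.141, -0.0, 0.227]
contact_force: [1.0, -0.5, -0.1]
opening: 1.0
```

```bash
python3 - <<'E'
from h import *
rel([501.1,-217.6,150],0.228)
E
```

```text
t 1.72 pos [ 335.9 -425.9  227. ] rot [ 3.141 -0.     0.227] F [ 1.  -0.5 -0.1] M [-0.03 -0.01 -0.  ] op 1.0
row [0.5196, -0.4145, 0.1925, 0.0003, -0.0003, -0.0008]
```

Call:
carry_out --increments '[[[0.519,-0.414,0.19,0,0,0],[0.519,-0.414,0.19,0,0,0],[0.519,-0.414,0.19,0,0,0],[0.519,-0.414,0.19,0,0,0],[0.519,-0.414,0.19,0,0,0]]]'

```text
clock: 2.13
eef_pos: [460.5, -268.7, 169.6]
tcp_rot: [3.141, -0.001, 0.228]
contact_force: [0.9, -0.1, 0.3]
opening: 1.001
```

```bash
python3 - <<'E'
from h import *
rel([501.1,-217.6,150],0.228)
E
```

```text
t 2.13 pos [ 460.5 -268.7  169.6] rot [ 3.141e+00 -1.000e-03  2.280e-01] F [ 0.9 -0.1  0.3] M [ 0.   -0.01  0.07] op 1.001
row [0.1278, -0.1017, 0.0489, 0.0005, -0.0005, -0.0002]
```

Call:
carry_out --increments '[[[0.127,-0.1,0.049,0,0,0],[0.127,-0.1,0.049,0,0,0],[0.127,-0.1,0.049,0,0,0]]]'

```text
clock: 2.38
eef_pos: [501.9, -216.2, 148.8]
tcp_rot: [-3.14, 0.0, 0.231]
contact_force: [0.6, -0.3, 1.2]
opening: 0.999
```

```bash
python3 - <<'E'
from h import *
f=optics.grab_frame('wrist'); save(f,'w1.png'); print(f['fov_y'],f['cx'],f['cy'],f['R'],f['t'])
for t in ['selector_grip','green_mark']:
    print(t,[(np.round(d['point'],1),round(d['confidence'],2)) for d in nets.tip_of(t,'wrist')][:4])
rel([501.1,-217.6,86],0.228)
E
```

```text
65.70646984690485 318.66525616882893 196.88162504272773 [[ 0.22947995 -0.97331102 -0.00214656]
 [-0.93663857 -0.22143222  0.27143315]
 [-0.26466419 -0.06027791 -0.9624549 ]] [-324.70115391  414.57180933  397.35915869]
selector_grip [(array([ 502.8, -215.8,   81.5]), 0.77)]
green_mark [(array([ 531. , -186.5,   50.4]), 0.91), (array([ 503. , -215.8,   82.5]), 0.28)]
t 2.53 pos [ 499.9 -220.   150.2] rot [3.142 0.    0.229] F [ 0.5 -0.7 -0.4] M [-0.01  0.06 -0.05] op 1.0
row [0.0044, -0.0051, 0.1605, 0.0001, 0.0004, 0.0009]
```

View pics/w1.png

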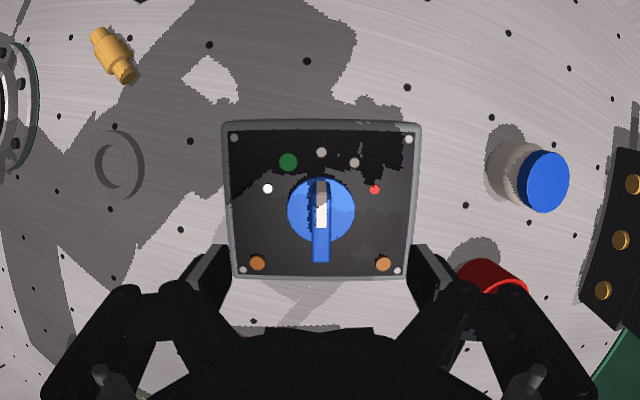

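Call:
carry_out --increments '[[[0.0054,-0.0057,0.06,0,0,0],[0.0054,-0.0057,0.11,0,0,0],[0.0054,-0.0057,0.16,0,0,0],[0.0054,-0.0057,0.16,0,0,0]]]'

```text
clock: 2.87
eef_pos: [498.9, -217.6, 83.7]
tcp_rot: [-3.139, 0.004, 0.226]
contact_force: [-0.7, 0.8, -0.3]
opening: 1.003
```

Call:
carry_out --increments '[[[0,0,0,0,0,0],[0,0,0,0,0,0],[0,0,0,0,0,0],[0,0,0,0,0,0],[0,0,0,0,0,0]]]' --hand 1 --squeeze 40

```text
clock: 3.28
eef_pos: [502.0, -217.6, 87.2]
tcp_rot: [3.141, -0.001, 0.228]
contact_force: [0.7, 0.5, 0.4]
opening: 0.3
```

```bash
python3 - <<'E'
from h import *
f=optics.grab_frame('wrist'); save(f,'w2.png')
rel([501.1,-217.6,86],0.828)
E
```

```text
t 3.33 pos [ 501.9 -217.4   87. ] rot [ 3.141e+00 -1.000e-03  2.280e-01] F [ 0.4 -0.8 -0.1] M [-0.02  0.    0.02] op 0.2
row [-0.002, -0.0001, 0.0024, 0.001, -0.0007, -0.5731]
```

View pics/w2.png

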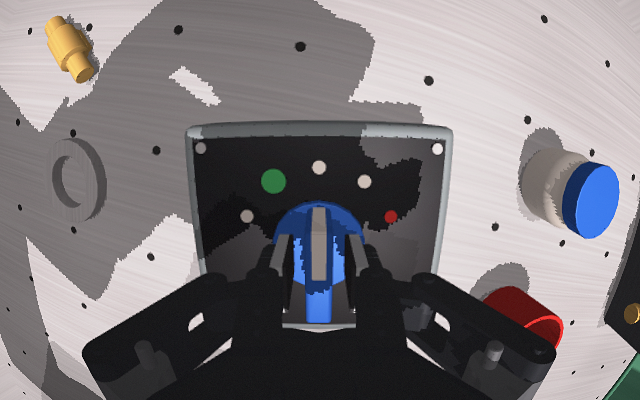

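Bar is between the pads (about px 319,245), fingers still closing. Let them finish.

Call:
carry_out --increments '[[[0,0,0,0,0,0],[0,0,0,0,0,0],[0,0,0,0,0,0]]]'

```text
clock: 3.58
eef_pos: [501.9, -217.5, 86.9]
tcp_rot: [3.141, -0.001, 0.228]
contact_force: [-1.8, -1.1, 5.3]
opening: 0.129
```

Call:
carry_out --increments '[[[0,0,0,0,0,-0.1],[0,0,0,0,0,-0.2],[0,0,0,0,0,-0.3],[0,0,0,0,0,-0.4],[0,0,0,0,0,-0.48]]]'

```text
clock: 4.0
eef_pos: [501.6, -217.0, 86.9]
tcp_rot: [-3.142, -0.0, 0.736]
contact_force: [-2.0, 2.3, 7.9]
opening: 0.134
```

Call:
carry_out --increments '[[[0,0,0,0,0,-0.06],[0,0,0,0,0,-0.11],[0,0,0,0,0,-0.11],[0,0,0,0,0,-0.11],[0,0,0,0,0,-0.11]]]'

```text
clock: 4.42
eef_pos: [501.5, -216.9, 86.9]
tcp_rot: [-3.141, -0.0, 0.845]
contact_force: [-1.5, 2.4, 8.1]
opening: 0.135
```

```bash
python3 - <<'E'
from h import *
f=optics.grab_frame('wrist'); save(f,'w3.png')
rel([501.1,-217.6,86],0.828)
E
```

```text
t 4.47 pos [ 501.5 -216.8   86.9] rot [-3.141 -0.     0.845] F [-1.8  2.7  8.7] M [ 0.51  0.42 -0.12] op 0.133
row [-0.002, 0.0005, 0.0022, -0.0004, -0.0003, 0.0167]
```

View pics/w3.png

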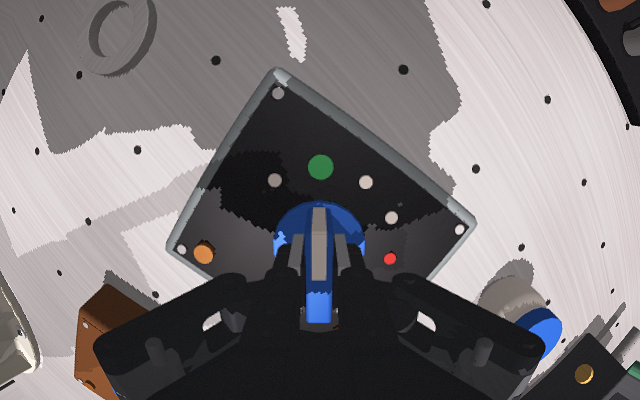

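The white pointer (319,245) now lines up with the green dot (320,167). Release and rise.

Call:
carry_out --increments '[[[0,0,0,0,0,0],[0,0,0,0,0,0],[0,0,0,0,0,0],[0,0,0,0,0,0],[0,0,0,0,0,0]]]' --hand 0

```text
clock: 4.88
eef_pos: [501.5, -217.2, 86.1]
tcp_rot: [-3.142, 0.0, 0.846]
contact_force: [1.2, -0.3, 0.1]
opening: 0.835
```

Call:
carry_out --increments '[[[0,0,-0.06,0,0,0],[0,0,-0.16,0,0,0],[0,0,-0.26,0,0,0],[0,0,-0.36,0,0,0],[0,0,-0.41,0,0,0]]]'

```text
clock: 5.3
eef_pos: [503.0, -217.9, 255.0]
tcp_rot: [3.136, -0.002, 0.846]
contact_force: [0.8, -0.4, -0.2]
opening: 1.003
```

```bash
python3 - <<'E'
from h import *
f=optics.grab_frame('wrist'); save(f,'w4.png')
rel([612,183,250],2.81)
E
```

```text
t 5.35 pos [ 504.2 -218.4  257.4] rot [ 3.133e+00 -3.000e-03  8.460e-01] F [ 0.9 -1.1  3.3] M [-0.03 -0.1  -0.02] op 1.002
row [0.9298, -0.4641, 0.017, 0.0082, 0.0065, -1.8758]
```

View pics/w4.png

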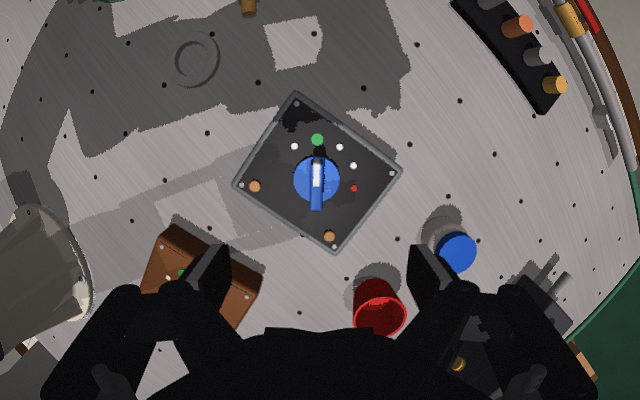

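Selector at green (pointer 317,165, dot 317,140). Now over to the pump.

Call:
carry_out --increments '[[[0.93,-0.464,0.017,0,0,-1.0],[0.93,-0.464,0.017,0,0,-1.0],[0.93,-0.464,0.017,0,0,-1.0],[0.93,-0.464,0.017,0,0,-1.0],[0.93,-0.464,0.017,0,0,-1.0]]]'

```text
clock: 5.77
eef_pos: [555.5, -14.3, 246.5]
tcp_rot: [-3.141, 0.0, 1.476]
contact_force: [1.7, -0.1, -1.4]
opening: 0.997
```

```bash
python3 - <<'E'
from h import *
rel([612,183,250],2.81)
E
```

```text
t 5.77 pos [555.5 -14.3 246.5] rot [-3.141  0.     1.476] F [ 1.7 -0.1 -1.4] M [ 0.03  0.02 -0.02] op 0.997
row [0.5043, 0.0941, -0.0088, -0.0001, -0.0001, -1.2735]
```

Call:
carry_out --increments '[[[0.504,0.094,-0.009,0,0,-1.0],[0.504,0.094,-0.009,0,0,-1.0],[0.504,0.094,-0.009,0,0,-1.0],[0.504,0.094,-0.009,0,0,-1.0],[0.504,0.094,-0.009,0,0,-1.0]]]'

```text
clock: 6.18
eef_pos: [613.2, 183.3, 249.9]
tcp_rot: [-3.141, -0.0, 2.102]
contact_force: [0.6, -0.8, -0.1]
opening: 1.0
```

```bash
python3 - <<'E'
from h import *
rel([612,183,250],2.81)
E
```

```text
t 6.18 pos [613.2 183.3 249.9] rot [-3.141 -0.     2.102] F [ 0.6 -0.8 -0.1] M [-0.05 -0.02  0.07] op 1.0
row [0.001, -0.0029, -0.0002, -0.0001, -0.0002, -0.6758]
```

Call:
carry_out --increments '[[[0,0,0,0,0,-0.676],[0,0,0,0,0,-0.676],[0,0,0,0,0,-0.676],[0,0,0,0,0,-0.676],[0,0,0,0,0,-0.676]]]'

```text
clock: 6.6
eef_pos: [612.8, 180.9, 249.6]
tcp_rot: [-3.141, -0.001, 2.727]
contact_force: [-0.8, -0.5, 0.2]
opening: 0.997
```

Call:
carry_out --increments '[[[0,0,0,0,0,-0.08],[0,0,0,0,0,-0.08],[0,0,0,0,0,-0.08]]]'

```text
clock: 6.85
eef_pos: [612.9, 180.7, 249.9]
tcp_rot: [-3.141, -0.0, 2.802]
contact_force: [0.5, 0.1, 0.1]
opening: 0.997
```

```bash
python3 - <<'E'
from h import *
f=optics.grab_frame('wrist'); save(f,'w5.png'); 
for t in ['pump','handle','shaft']:
    for c in ['wrist','scene','top']:
        if c!='wrist' and t!='pump':pass
        if c!='wrist': optics.grab_frame(c) if t=='pump' else 0
        print(t,c,[(np.round(d['point'],1),round(d['confidence'],2)) for d in nets.tip_of(t,c)][:4])
np.savez('w5.npz',**{k:f[k] for k in ['img','range_z','fov_y','cx','cy','R','t']})
rel([612,183,250],2.81)
E
```

```text
pump wrist []
pump scene [(array([518.5, 215. ,  -2.8]), 0.87)]
pump top [(array([526. , 216.5,   0.9]), 0.95)]
handle wrist [(array([609.8, 180.6, 170.6]), 0.59)]
handle scene [(array([609.1, 182.4, 169.2]), 0.73)]
handle top [(array([613.2, 178.2, 165.8]), 0.49), (array([590.2,  10.2,   2.8]), 0.47)]
shaft wrist []
shaft scene [(array([609.7, 185.7, 128.4]), 0.74)]
shaft top [(array([612.4, 184.2, 127.5]), 0.71)]
t 7.45 pos [613.1 180.8 250.4] rot [3.142 0.    2.804] F [-0.2  0.3  0.3] M [-0.03  0.01  0.03] op 1.0
row [0.0044, 0.0043, 0.001, 0.0, 0.0, -0.0055]
```

View pics/w5.png

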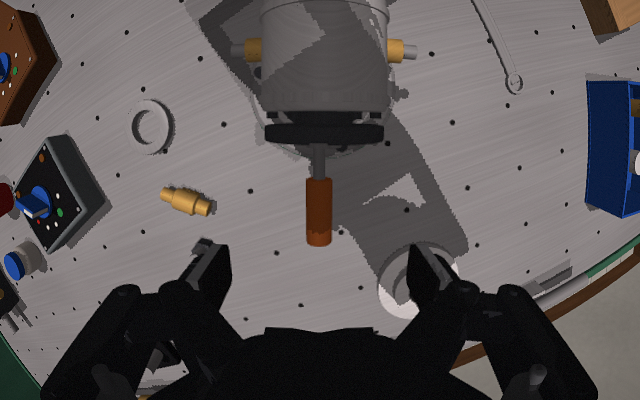

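```bash
python3 - <<'E'
import numpy as np,cv2
f=np.load('w5.npz'); img=f['img'];Z=f['range_z'].astype(float);K=200/np.tan(np.radians(float(f['fov_y'])/2))
v,u=np.mgrid[:400,:640]
dx=(u-f['cx']);dy=(v-f['cy']);r_=np.hypot(dx,dy)+1e-9;th=r_/K
t=np.tan(th)
X=np.stack([dx/r_*t*Z,dy/r_*t*Z,Z],-1); W=(X-f['t'])@f['R']
hsv=cv2.cvtColor(img,cv2.COLOR_RGB2HSV)
m=(hsv[...,0]<15)&(hsv[...,1]>170)&(Z>0)&(u>295)&(u<345)&(v>165)&(v<260)
P=W[m]; print(m.sum(),P.mean(0).round(1))
m2=m&(W[...,2]>140)
P=W[m2]; 
c=P.mean(0); _,s,vt=np.linalg.svd(P-c); print(vt[0],np.arctan2(-vt[0][1],-vt[0][0])); a=vt[0]; l=(P-c)@a;print(l.min(),l.max(),c, c+a*(l.min()+l.max())/2)
yaw=-0.338
ax=np.array([np.cos(yaw),np.sin(yaw)]);pe=np.array([-ax[1],ax[0]])
q=P[:,:2]@pe; print('handle perp',np.percentile(q,[1,50,99]),'zmax',np.percentile(P[:,2],[50,98]), 'along',np.percentile(P[:,:2]@ax,[1,99]))
# housing and disc
m=(W[...,2]>60)&(u>230)&(u<420)&(v<170)&(Z>0)
Q=W[m]; al=Q[:,:2]@ax; q=Q[:,:2]@pe
h=np.array([613,181])@ax
for lo in range(-150,20,8):
    k=(al-h>lo)&(al-h<lo+8)
    if k.sum()>20: print(lo,k.sum(),np.percentile(q[k],[0.5,99.5]).round(1),np.percentile(Q[k,2],[99]).round(1))
# cylinder fit housing
from scipy.optimize import least_squares
img
k=(al-h>-140)&(al-h<-75)&(Q[:,2]>145)
Qs=Q[k]
def res(p):
    y=p[1]; A=np.array([np.cos(y),np.sin(y)]);E=np.array([-A[1],A[0]])
    return np.hypot((Qs[:,:2]-[611,184])@E-p[0],Qs[:,2]-130-p[2])-48
s=least_squares(res,[0,yaw,0],loss='soft_l1');print(len(Qs),s.x,np.std(s.fun))
E
```

```text
1635 [608.1 182.6 176.7]
[ 0.94278579 -0.33282649  0.0195314 ] 2.8022259424992453
-21.26567220945112 24.077155355861816 [608.05913464 182.61098995 176.65368187] [609.38444783 182.14312192 176.68113796]
handle perp [365.60513338 374.14954907 382.23847733] zmax [177.18074183 179.2479604 ] along [492.20389818 536.46974806]
-150 696 [328.6 426.9] [178.3]
-142 1386 [333.1 423.5] [178.8]
-134 1507 [320.9 435.3] [178.7]
-126 1999 [307.3 448.9] [178.5]
-118 1975 [308.  448.1] [178.5]
-110 1501 [333.4 423.2] [178.7]
-102 1533 [332.5 422.7] [178.9]
-94 1515 [333.4 422.6] [178.5]
-86 1560 [332.3 423.3] [180.4]
-78 1575 [333.1 423.3] [180.]
-70 863 [333.8 421. ] [169.5]
-62 1546 [334.7 421.6] [176.3]
-54 1018 [334.2 421.4] [177.4]
-46 190 [364.3 390.2] [174.5]
-38 100 [370.3 377.5] [174.5]
12027 [ 1.37301221 -0.34204801 -0.17831139] 0.8517647898087497
```

```bash
python3 - <<'E'
from h import *
rel([616.1,179.7,173],2.8016)
E
```

```text
t 7.45 pos [613.1 180.8 250.4] rot [3.142 0.    2.804] F [-0.2  0.3  0.3] M [-0.03  0.01  0.03] op 1.0
row [-0.008, -0.0001, 0.1935, 0.0, 0.0, 0.0026]
```

Call:
carry_out --increments '[[[-0.008,0,0.06,0,0,0.0026],[-0.008,0,0.12,0,0,0.0026],[-0.008,0,0.17,0,0,0.0026],[-0.008,0,0.1935,0,0,0.0026],[-0.008,0,0.1935,0,0,0.0026]]]'

```text
clock: 7.87
eef_pos: [614.8, 179.3, 170.6]
tcp_rot: [-3.139, -0.003, 2.802]
contact_force: [-0.8, -0.7, 0.2]
opening: 1.002
```

Call:
carry_out --increments '[[[0,0,0,0,0,0],[0,0,0,0,0,0],[0,0,0,0,0,0],[0,0,0,0,0,0],[0,0,0,0,0,0]]]' --hand 1 --squeeze 60

```text
clock: 8.28
eef_pos: [616.5, 179.9, 173.9]
tcp_rot: [3.141, 0.001, 2.802]
contact_force: [0.4, -0.5, 0.1]
opening: 0.295
```

Call:
carry_out --increments '[[[0,0,0,0,0,0],[0,0,0,0,0,0],[0,0,0,0,0,0]]]'

```text
clock: 8.53
eef_pos: [616.4, 179.5, 173.8]
tcp_rot: [3.141, 0.001, 2.802]
contact_force: [-2.1, -2.2, 6.9]
opening: 0.188
```

```bash
python3 - <<'E'
from h import *
f=optics.grab_frame('wrist'); save(f,'w6.png')
f=optics.grab_frame('scene'); cv2.imwrite('pics/s6.png',cv2.resize(f['img'][180:320,300:460,::-1],None,fx=4.5,fy=4.5))
rel([616.1,179.7,173],2.8016)
E
```

```text
t 8.63 pos [616.3 179.5 173.8] rot [3.141e+00 1.000e-03 2.802e+00] F [-2.1 -1.3  5.9] M [-0.36  0.23 -0.02] op 0.189
row [0.0007, 0.0002, 0.0019, 0.0001, 0.0007, 0.0001]
```

View pics/w6.png

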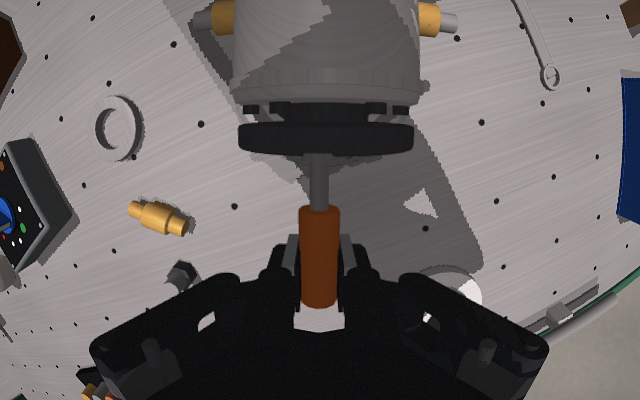

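View pics/s6.png

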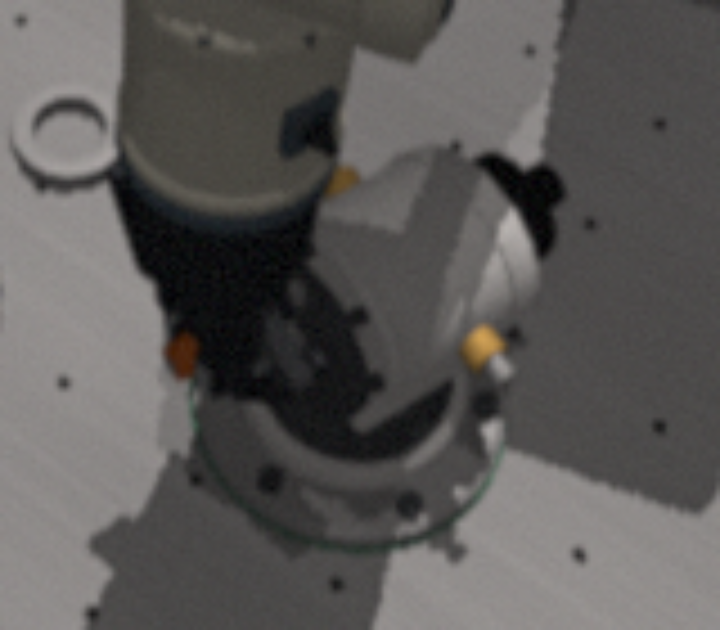

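```bash
python3 - <<'E'
import numpy as np
a0=0.10
for k in range(26):
    a=a0+0.25*k
    print(round(a,2), [[0,round(-.1*(np.sin(a+d)-np.sin(a)),4),round(-.1*(np.cos(a+d)-np.cos(a)),4),0,0,0] for d in np.arange(1,6)*.05])
E
```

```text
0.1 [[0, np.float64(-0.005), np.float64(0.0006), 0, 0, 0], [0, np.float64(-0.0099), np.float64(0.0015), 0, 0, 0], [0, np.float64(-0.0148), np.float64(0.0026), 0, 0, 0], [0, np.float64(-0.0196), np.float64(0.004), 0, 0, 0], [0, np.float64(-0.0243), np.float64(0.0056), 0, 0, 0]]
0.35 [[0, np.float64(-0.0047), np.float64(0.0018), 0, 0, 0], [0, np.float64(-0.0092), np.float64(0.0039), 0, 0, 0], [0, np.float64(-0.0137), np.float64(0.0062), 0, 0, 0], [0, np.float64(-0.018), np.float64(0.0087), 0, 0, 0], [0, np.float64(-0.0222), np.float64(0.0114), 0, 0, 0]]
0.6 [[0, np.float64(-0.0041), np.float64(0.0029), 0, 0, 0], [0, np.float64(-0.008), np.float64(0.006), 0, 0, 0], [0, np.float64(-0.0117), np.float64(0.0094), 0, 0, 0], [0, np.float64(-0.0153), np.float64(0.0129), 0, 0, 0], [0, np.float64(-0.0187), np.float64(0.0165), 0, 0, 0]]
0.85 [[0, np.float64(-0.0032), np.float64(0.0038), 0, 0, 0], [0, np.float64(-0.0062), np.float64(0.0078), 0, 0, 0], [0, np.float64(-0.009), np.float64(0.012), 0, 0, 0], [0, np.float64(-0.0116), np.float64(0.0162), 0, 0, 0], [0, np.float64(-0.014), np.float64(0.020
[... 5461 characters left out ...]
t64(-0.0053), 0, 0, 0], [0, np.float64(-0.0189), np.float64(-0.0065), 0, 0, 0], [0, np.float64(-0.0238), np.float64(-0.0076), 0, 0, 0]]
6.1 [[0, np.float64(-0.0049), np.float64(-0.0008), 0, 0, 0], [0, np.float64(-0.0099), np.float64(-0.0013), 0, 0, 0], [0, np.float64(-0.0149), np.float64(-0.0016), 0, 0, 0], [0, np.float64(-0.0199), np.float64(-0.0017), 0, 0, 0], [0, np.float64(-0.0249), np.float64(-0.0015), 0, 0, 0]]
6.35 [[0, np.float64(-0.005), np.float64(0.0005), 0, 0, 0], [0, np.float64(-0.0099), np.float64(0.0012), 0, 0, 0], [0, np.float64(-0.0148), np.float64(0.0021), 0, 0, 0], [0, np.float64(-0.0197), np.float64(0.0033), 0, 0, 0], [0, np.float64(-0.0245), np.float64(0.0048), 0, 0, 0]]
```

Call:
carry_out --increments '[[[0,-0.005,0.0006,0,0,0],[0,-0.0099,0.0015,0,0,0],[0,-0.0148,0.0026,0,0,0],[0,-0.0196,0.004,0,0,0],[0,-0.0243,0.0056,0,0,0]]]'

```text
clock: 9.05
eef_pos: [613.5, 171.3, 171.9]
tcp_rot: [3.14, 0.001, 2.802]
contact_force: [-1.2, 1.3, 8.2]
opening: 0.186
```

Call:
carry_out --increments '[[[0,-0.0047,0.0018,0,0,0],[0,-0.0092,0.0039,0,0,0],[0,-0.0137,0.0062,0,0,0],[0,-0.018,0.0087,0,0,0],[0,-0.0222,0.0114,0,0,0]]]'

```text
clock: 9.47
eef_pos: [610.3, 162.3, 167.3]
tcp_rot: [3.141, 0.001, 2.802]
contact_force: [-2.1, -0.7, 8.2]
opening: 0.189
```

Call:
carry_out --increments '[[[0,-0.0041,0.0029,0,0,0],[0,-0.008,0.006,0,0,0],[0,-0.0117,0.0094,0,0,0],[0,-0.0153,0.0129,0,0,0],[0,-0.0187,0.0165,0,0,0]]]'

```text
clock: 9.88
eef_pos: [607.5, 154.7, 160.3]
tcp_rot: [-3.141, 0.001, 2.802]
contact_force: [-1.1, -3.4, 5.6]
opening: 0.188
```

Call:
carry_out --increments '[[[0,-0.0032,0.0038,0,0,0],[0,-0.0062,0.0078,0,0,0],[0,-0.009,0.012,0,0,0],[0,-0.0116,0.0162,0,0,0],[0,-0.014,0.0206,0,0,0]]]'

```text
clock: 10.3
eef_pos: [605.6, 149.3, 151.6]
tcp_rot: [-3.141, 0.0, 2.802]
contact_force: [-1.7, -5.0, 5.1]
opening: 0.193
```

Call:
carry_out --increments '[[[0,-0.0022,0.0045,0,0,0],[0,-0.0041,0.0091,0,0,0],[0,-0.0058,0.0138,0,0,0],[0,-0.0072,0.0186,0,0,0],[0,-0.0085,0.0235,0,0,0]]]'

```text
clock: 10.72
eef_pos: [604.5, 146.1, 141.8]
tcp_rot: [-3.141, 0.0, 2.802]
contact_force: [-1.1, -4.8, 4.0]
opening: 0.189
```

Call:
carry_out --increments '[[[0,-0.001,0.0049,0,0,0],[0,-0.0017,0.0099,0,0,0],[0,-0.0022,0.0148,0,0,0],[0,-0.0024,0.0198,0,0,0],[0,-0.0024,0.0248,0,0,0]]]'

```text
clock: 11.13
eef_pos: [604.2, 145.5, 131.8]
tcp_rot: [-3.141, 0.0, 2.802]
contact_force: [0.6, -4.4, 1.5]
opening: 0.19
```

Call:
carry_out --increments '[[[0,0.0003,0.005,0,0,0],[0,0.0008,0.01,0,0,0],[0,0.0016,0.0149,0,0,0],[0,0.0026,0.0198,0,0,0],[0,0.0038,0.0246,0,0,0]]]'

```text
clock: 11.55
eef_pos: [604.8, 147.2, 122.0]
tcp_rot: [3.141, 0.0, 2.802]
contact_force: [0.5, -3.8, 2.2]
opening: 0.191
```

Call:
carry_out --increments '[[[0,0.0015,0.0048,0,0,0],[0,0.0032,0.0095,0,0,0],[0,0.0052,0.0141,0,0,0],[0,0.0074,0.0185,0,0,0],[0,0.0098,0.0229,0,0,0]]]'

```text
clock: 11.97
eef_pos: [606.2, 151.0, 113.0]
tcp_rot: [3.141, 0.0, 2.802]
contact_force: [1.6, -4.3, 2.5]
opening: 0.194
```

```bash
python3 - <<'E'
from h import *
rel([616.1,179.7,173],2.8016)
f=optics.grab_frame('wrist'); save(f,'w7.png')
E
```

```text
t 11.97 pos [606.2 151.  113. ] rot [3.141 0.    2.802] F [ 1.6 -4.3  2.5] M [-0.67 -0.26  0.04] op 0.194
row [0.0004, 0.0759, -0.1501, 0.0003, 0.0004, 0.0001]
```

View pics/w7.png

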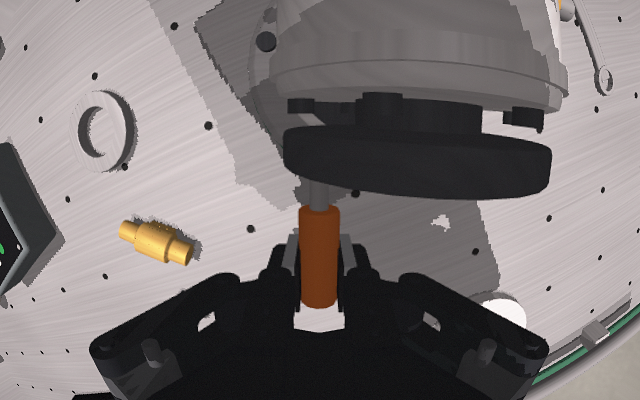

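The crank follows: the handle (319,255) is still centred in the pads. I'll continue round.

Call:
carry_out --increments '[[[0,0.0026,0.0043,0,0,0],[0,0.0055,0.0084,0,0,0],[0,0.0085,0.0123,0,0,0],[0,0.0118,0.0161,0,0,0],[0,0.0152,0.0198,0,0,0]]]'

```text
clock: 12.43
eef_pos: [608.3, 156.9, 105.2]
tcp_rot: [3.141, 0.0, 2.802]
contact_force: [1.5, -3.0, 5.6]
opening: 0.19
```

Call:
carry_out --increments '[[[0,0.0036,0.0035,0,0,0],[0,0.0074,0.0068,0,0,0],[0,0.0113,0.0098,0,0,0],[0,0.0154,0.0127,0,0,0],[0,0.0196,0.0154,0,0,0]]]'

```text
clock: 12.85
eef_pos: [610.8, 164.3, 99.2]
tcp_rot: [3.141, 0.0, 2.802]
contact_force: [1.5, -3.7, 7.6]
opening: 0.187
```

Call:
carry_out --increments '[[[0,0.0043,0.0025,0,0,0],[0,0.0088,0.0047,0,0,0],[0,0.0134,0.0067,0,0,0],[0,0.0181,0.0085,0,0,0],[0,0.0228,0.0101,0,0,0]]]'

```text
clock: 13.27
eef_pos: [613.8, 172.7, 95.4]
tcp_rot: [3.141, 0.0, 2.802]
contact_force: [-0.2, -4.7, 10.0]
opening: 0.194
```

Call:
carry_out --increments '[[[0,0.0048,0.0013,0,0,0],[0,0.0097,0.0024,0,0,0],[0,0.0146,0.0032,0,0,0],[0,0.0196,0.0038,0,0,0],[0,0.0246,0.0041,0,0,0]]]'

```text
clock: 13.68
eef_pos: [616.9, 181.5, 93.9]
tcp_rot: [-3.141, 0.0, 2.802]
contact_force: [-0.4, -8.2, 11.8]
opening: 0.19
```

Call:
carry_out --increments '[[[0,0.005,0.0001,0,0,0],[0,0.01,-0.0001,0,0,0],[0,0.015,-0.0005,0,0,0],[0,0.0199,-0.0012,0,0,0],[0,0.0248,-0.0021,0,0,0]]]'

```text
clock: 14.1
eef_pos: [620.0, 190.0, 94.5]
tcp_rot: [-3.139, -0.0, 2.802]
contact_force: [0.4, -11.8, 10.5]
opening: 0.189
```

Call:
carry_out --increments '[[[0,0.0049,-0.0012,0,0,0],[0,0.0097,-0.0026,0,0,0],[0,0.0144,-0.0042,0,0,0],[0,0.019,-0.0061,0,0,0],[0,0.0236,-0.0082,0,0,0]]]'

```text
clock: 14.52
eef_pos: [622.8, 198.2, 97.2]
tcp_rot: [-3.138, -0.0, 2.802]
contact_force: [2.0, -14.3, 4.1]
opening: 0.188
```

Call:
carry_out --increments '[[[0,0.0044,-0.0023,0,0,0],[0,0.0087,-0.0049,0,0,0],[0,0.0129,-0.0076,0,0,0],[0,0.0169,-0.0106,0,0,0],[0,0.0208,-0.0137,0,0,0]]]'

```text
clock: 14.93
eef_pos: [625.4, 205.7, 101.8]
tcp_rot: [-3.137, -0.001, 2.802]
contact_force: [3.5, -15.1, -1.4]
opening: 0.185
```

Call:
carry_out --increments '[[[0,0.0037,-0.0033,0,0,0],[0,0.0073,-0.0069,0,0,0],[0,0.0106,-0.0106,0,0,0],[0,0.0138,-0.0144,0,0,0],[0,0.0168,-0.0185,0,0,0]]]'

```text
clock: 15.35
eef_pos: [627.8, 212.2, 108.6]
tcp_rot: [-3.138, -0.001, 2.802]
contact_force: [6.6, -12.0, -6.5]
opening: 0.186
```

Call:
carry_out --increments '[[[0,0.0028,-0.0042,0,0,0],[0,0.0053,-0.0085,0,0,0],[0,0.0077,-0.0129,0,0,0],[0,0.0098,-0.0174,0,0,0],[0,0.0117,-0.022,0,0,0]]]'

```text
clock: 15.77
eef_pos: [629.6, 217.3, 117.1]
tcp_rot: [-3.139, -0.001, 2.802]
contact_force: [8.0, -8.0, -10.2]
opening: 0.19
```

Call:
carry_out --increments '[[[0,0.0017,-0.0047,0,0,0],[0,0.0031,-0.0095,0,0,0],[0,0.0042,-0.0144,0,0,0],[0,0.0052,-0.0193,0,0,0],[0,0.0059,-0.0242,0,0,0]]]'

```text
clock: 16.18
eef_pos: [630.6, 220.1, 126.8]
tcp_rot: [-3.14, -0.0, 2.802]
contact_force: [8.0, -4.1, -10.5]
opening: 0.188
```

Call:
carry_out --increments '[[[0,0.0004,-0.005,0,0,0],[0,0.0006,-0.01,0,0,0],[0,0.0006,-0.015,0,0,0],[0,0.0002,-0.02,0,0,0],[0,-0.0003,-0.0249,0,0,0]]]'

```text
clock: 16.6
eef_pos: [630.8, 220.7, 136.9]
tcp_rot: [-3.141, 0.0, 2.802]
contact_force: [9.4, -1.3, -10.7]
opening: 0.184
```

Call:
carry_out --increments '[[[0,-0.0008,-0.0049,0,0,0],[0,-0.0019,-0.0098,0,0,0],[0,-0.0032,-0.0146,0,0,0],[0,-0.0047,-0.0194,0,0,0],[0,-0.0065,-0.0241,0,0,0]]]'

```text
clock: 17.02
eef_pos: [630.2, 218.8, 146.8]
tcp_rot: [3.141, 0.0, 2.802]
contact_force: [8.7, 0.4, -9.6]
opening: 0.192
```

Call:
carry_out --increments '[[[0,-0.002,-0.0046,0,0,0],[0,-0.0042,-0.0091,0,0,0],[0,-0.0067,-0.0134,0,0,0],[0,-0.0094,-0.0176,0,0,0],[0,-0.0122,-0.0217,0,0,0]]]'

```text
clock: 17.43
eef_pos: [628.7, 214.7, 155.8]
tcp_rot: [3.14, 0.001, 2.802]
contact_force: [8.1, 1.6, -7.3]
opening: 0.187
```

Call:
carry_out --increments '[[[0,-0.0031,-0.0039,0,0,0],[0,-0.0063,-0.0077,0,0,0],[0,-0.0098,-0.0113,0,0,0],[0,-0.0134,-0.0148,0,0,0],[0,-0.0172,-0.018,0,0,0]]]'

```text
clock: 17.85
eef_pos: [626.6, 208.6, 163.5]
tcp_rot: [3.139, 0.001, 2.802]
contact_force: [8.1, 4.3, -6.6]
opening: 0.188
```

Call:
carry_out --increments '[[[0,-0.004,-0.0031,0,0,0],[0,-0.0081,-0.0059,0,0,0],[0,-0.0123,-0.0086,0,0,0],[0,-0.0167,-0.011,0,0,0],[0,-0.0212,-0.0132,0,0,0]]]'

```text
clock: 18.27
eef_pos: [623.9, 201.0, 169.2]
tcp_rot: [3.138, 0.001, 2.802]
contact_force: [5.5, 4.6, -2.3]
opening: 0.186
```

Call:
carry_out --increments '[[[0,-0.0046,-0.002,0,0,0],[0,-0.0093,-0.0037,0,0,0],[0,-0.014,-0.0053,0,0,0],[0,-0.0189,-0.0065,0,0,0],[0,-0.0238,-0.0076,0,0,0]]]'

```text
clock: 18.68
eef_pos: [620.8, 192.3, 172.8]
tcp_rot: [3.138, 0.001, 2.802]
contact_force: [4.4, 6.5, 0.7]
opening: 0.186
```

```bash
cat > fit.py <<'E'
import numpy as np
from scipy.optimize import least_squares
D=np.array([[613.5,171.3,171.9,-1.2,1.3,8.2],[610.3,162.3,167.3,-2.1,-.7,8.2],[607.5,154.7,160.3,-1.1,-3.4,5.6],[605.6,149.3,151.6,-1.7,-5,5.1],[604.5,146.1,141.8,-1.1,-4.8,4],[604.2,145.5,131.8,.6,-4.4,1.5],[604.8,147.2,122,.5,-3.8,2.2],[606.2,151,113,1.6,-4.3,2.5],[608.3,156.9,105.2,1.5,-3,5.6],[610.8,164.3,99.2,1.5,-3.7,7.6],[613.8,172.7,95.4,-.2,-4.7,10],[616.9,181.5,93.9,-.4,-8.2,11.8],[620,190,94.5,.4,-11.8,10.5],[622.8,198.2,97.2,2,-14.3,4.1],[625.4,205.7,101.8,3.5,-15.1,-1.4],[627.8,212.2,108.6,6.6,-12,-6.5],[629.6,217.3,117.1,8,-8,-10.2],[630.6,220.1,126.8,8,-4.1,-10.5],[630.8,220.7,136.9,9.4,-1.3,-10.7],[630.2,218.8,146.8,8.7,.4,-9.6],[628.7,214.7,155.8,8.1,1.6,-7.3],[626.6,208.6,163.5,8.1,4.3,-6.6],[623.9,201,169.2,5.5,4.6,-2.3],[620.8,192.3,172.8,4.4,6.5,.7]])
yaw=-0.34; ax=np.array([np.cos(yaw),np.sin(yaw)]);pe=np.array([-ax[1],ax[0]])
C=np.array([610.8,185.8])
y=(D[:,:2]-C)@pe; z=D[:,2]-133
# circle fit
s=least_squares(lambda p:np.hypot(y-p[0],z-p[1])-p[2],[0,0,40]);print('circle',s.x,np.std(s.fun))
a=np.unwrap(np.arctan2(-(y-s.x[0]),z-s.x[1]))
Fy=D[:,3:5]@pe;Fx=D[:,3:5]@ax;Fz=D[:,5]
T=-(Fy*-np.cos(a)+Fz*-np.sin(a)); Rr=Fy*-np.sin(a)+Fz*np.cos(a)
for i in range(len(a)): print(a[i].round(2),'T',T[i].round(1),'R',Rr[i].round(1),'Fx',Fx[i].round(1))
for nm,M in [('1',np.c_[np.ones_like(a),np.sin(a),np.cos(a)]),('2',np.c_[np.ones_like(a),np.sin(a),np.cos(a),np.sin(2*a),np.cos(2*a)])]:
  for k in (slice(0,None),slice(3,None)):
    c,_,_,_=np.linalg.lstsq(M[k],T[k],rcond=None); e=T[k]-M[k]@c
    A=np.hypot(c[1],c[2]); 
    # T=F0+A sin(a-a0): lifted past bottom a0 -> bottom at a0
    print(nm,c.round(2),'A',A.round(2),'bottom at',np.arctan2(-c[2],c[1]).round(3),'rms',e.std().round(2))
E
python3 fit.py; python3 -c "
from h import *
rel([616.1,179.7,173],2.8016)"
```

```text
circle [-0.28808193  0.92288328 40.00781473] 0.05919690668306345
0.32 T 3.3 R 7.5 Fx -1.6
0.58 T 3.4 R 7.6 Fx -1.7
0.85 T 1.9 R 6.4 Fx 0.1
1.11 T 2.2 R 7.0 Fx 0.1
1.37 T 3.0 R 5.6 Fx 0.6
1.62 T 1.7 R 3.9 Fx 2.0
1.87 T 3.1 R 2.6 Fx 1.7
2.12 T 4.0 R 1.7 Fx 2.9
2.37 T 5.6 R -2.4 Fx 2.4
2.62 T 6.4 R -5.1 Fx 2.6
2.86 T 7.1 R -8.4 Fx 1.4
3.1 T 8.4 R -11.4 Fx 2.4
3.33 T 8.9 R -12.3 Fx 4.3
3.55 T 10.1 R -8.9 Fx 6.7
3.78 T 11.3 R -6.7 Fx 8.3
4.03 T 10.8 R -2.9 Fx 10.2
4.28 T 11.3 R -0.1 Fx 10.2
4.53 T 10.5 R 0.7 Fx 8.9
4.79 T 10.8 R 1.1 Fx 9.3
5.04 T 10.1 R 0.0 Fx 8.1
5.29 T 8.4 R -0.5 Fx 7.1
5.54 T 9.4 R -0.3 Fx 6.2
5.79 T 6.5 R 0.9 Fx 3.7
6.04 T 7.2 R 2.5 Fx 2.0
1 [ 6.73 -4.19 -1.72] A 4.53 bottom at 2.752 rms 0.55
1 [ 6.78 -4.14 -1.64] A 4.46 bottom at 2.764 rms 0.56
2 [ 6.74 -4.19 -1.7  -0.05  0.18] A 4.52 bottom at 2.757 rms 0.53
2 [ 6.86 -4.09 -1.5   0.1   0.29] A 4.36 bottom at 2.79 rms 0.52
t 18.68 pos [620.8 192.3 172.8] rot [3.138e+00 1.000e-03 2.802e+00] F [4.4 6.5 0.7] M [ 0.84 -0.74 -0.  ] op 0.186
row [0.0007, -0.0336, -0.0007, 0.0037, 0.0012, -0.0]
```

```bash
python3 - <<'E'
import numpy as np
for k in range(15):
    a=6.1-0.25*k
    print(round(a,2), str([[0,float(round(-.1*(np.sin(a-d)-np.sin(a)),4)),float(round(-.1*(np.cos(a-d)-np.cos(a)),4)),0,0,0] for d in np.arange(1,6)*.05]))
E
```

```text
6.1 [[0, 0.0049, 0.001, 0, 0, 0], [0, 0.0097, 0.0023, 0, 0, 0], [0, 0.0145, 0.0038, 0, 0, 0], [0, 0.0192, 0.0056, 0, 0, 0], [0, 0.0238, 0.0076, 0, 0, 0]]
5.85 [[0, 0.0045, 0.0022, 0, 0, 0], [0, 0.0089, 0.0046, 0, 0, 0], [0, 0.0131, 0.0073, 0, 0, 0], [0, 0.0172, 0.0101, 0, 0, 0], [0, 0.0212, 0.0132, 0, 0, 0]]
5.6 [[0, 0.0038, 0.0033, 0, 0, 0], [0, 0.0074, 0.0067, 0, 0, 0], [0, 0.0109, 0.0103, 0, 0, 0], [0, 0.0141, 0.0141, 0, 0, 0], [0, 0.0172, 0.018, 0, 0, 0]]
5.35 [[0, 0.0029, 0.0041, 0, 0, 0], [0, 0.0055, 0.0083, 0, 0, 0], [0, 0.008, 0.0127, 0, 0, 0], [0, 0.0102, 0.0172, 0, 0, 0], [0, 0.0122, 0.0217, 0, 0, 0]]
5.1 [[0, 0.0018, 0.0047, 0, 0, 0], [0, 0.0033, 0.0094, 0, 0, 0], [0, 0.0046, 0.0143, 0, 0, 0], [0, 0.0057, 0.0191, 0, 0, 0], [0, 0.0065, 0.0241, 0, 0, 0]]
4.85 [[0, 0.0006, 0.005, 0, 0, 0], [0, 0.0009, 0.01, 0, 0, 0], [0, 0.0009, 0.015, 0, 0, 0], [0, 0.0008, 0.02, 0, 0, 0], [0, 0.0003, 0.0249, 0, 0, 0]]
4.6 [[0, -0.0007, 0.005, 0, 0, 0], [0, -0.0016, 0.0099, 0, 0, 0], [0, -0.0028, 0.0147, 0, 0, 0], [0, -0.0042, 0.0195, 0, 0, 0], [0, -0.0059, 0.0242, 0, 0, 0]]
4.35 [[0, -0.0019
[... 569 characters left out ...]
, 0.007, 0, 0, 0], [0, -0.0236, 0.0082, 0, 0, 0]]
3.35 [[0, -0.0049, 0.0009, 0, 0, 0], [0, -0.0099, 0.0016, 0, 0, 0], [0, -0.0149, 0.002, 0, 0, 0], [0, -0.0198, 0.0022, 0, 0, 0], [0, -0.0248, 0.0021, 0, 0, 0]]
3.1 [[0, -0.005, -0.0003, 0, 0, 0], [0, -0.01, -0.0009, 0, 0, 0], [0, -0.0149, -0.0017, 0, 0, 0], [0, -0.0198, -0.0028, 0, 0, 0], [0, -0.0246, -0.0041, 0, 0, 0]]
2.85 [[0, -0.0048, -0.0016, 0, 0, 0], [0, -0.0094, -0.0033, 0, 0, 0], [0, -0.014, -0.0054, 0, 0, 0], [0, -0.0185, -0.0076, 0, 0, 0], [0, -0.0228, -0.0101, 0, 0, 0]]
2.6 [[0, -0.0042, -0.0027, 0, 0, 0], [0, -0.0083, -0.0056, 0, 0, 0], [0, -0.0122, -0.0087, 0, 0, 0], [0, -0.016, -0.0119, 0, 0, 0], [0, -0.0196, -0.0154, 0, 0, 0]]
```

Call:
carry_out --increments '[[[0,0.0049,0.001,0,0,0],[0,0.0097,0.0023,0,0,0],[0,0.0145,0.0038,0,0,0],[0,0.0192,0.0056,0,0,0],[0,0.0238,0.0076,0,0,0]]]'

```text
clock: 19.1
eef_pos: [623.3, 199.3, 170.1]
tcp_rot: [-3.142, 0.001, 2.802]
contact_force: [1.2, -4.4, 7.2]
opening: 0.194
```

Call:
carry_out --increments '[[[0,0.0045,0.0022,0,0,0],[0,0.0089,0.0046,0,0,0],[0,0.0131,0.0073,0,0,0],[0,0.0172,0.0101,0,0,0],[0,0.0212,0.0132,0,0,0]]]'

```text
clock: 19.52
eef_pos: [626.2, 207.4, 164.5]
tcp_rot: [3.141, 0.001, 2.802]
contact_force: [3.0, -3.6, 4.5]
opening: 0.188
```

Call:
carry_out --increments '[[[0,0.0038,0.0033,0,0,0],[0,0.0074,0.0067,0,0,0],[0,0.0109,0.0103,0,0,0],[0,0.0141,0.0141,0,0,0],[0,0.0172,0.018,0,0,0]]]'

```text
clock: 19.93
eef_pos: [628.5, 214.0, 157.0]
tcp_rot: [3.141, 0.001, 2.802]
contact_force: [3.9, -2.7, 4.2]
opening: 0.188
```

Call:
carry_out --increments '[[[0,0.0029,0.0041,0,0,0],[0,0.0055,0.0083,0,0,0],[0,0.008,0.0127,0,0,0],[0,0.0102,0.0172,0,0,0],[0,0.0122,0.0217,0,0,0]]]'

```text
clock: 20.35
eef_pos: [630.1, 218.4, 148.0]
tcp_rot: [3.142, 0.0, 2.802]
contact_force: [4.1, -4.1, 2.6]
opening: 0.186
```

Call:
carry_out --increments '[[[0,0.0018,0.0047,0,0,0],[0,0.0033,0.0094,0,0,0],[0,0.0046,0.0143,0,0,0],[0,0.0057,0.0191,0,0,0],[0,0.0065,0.0241,0,0,0]]]'

```text
clock: 20.77
eef_pos: [630.8, 220.6, 138.3]
tcp_rot: [-3.141, 0.0, 2.802]
contact_force: [4.8, -4.6, 2.8]
opening: 0.19
```

Call:
carry_out --increments '[[[0,0.0006,0.005,0,0,0],[0,0.0009,0.01,0,0,0],[0,0.0009,0.015,0,0,0],[0,0.0008,0.02,0,0,0],[0,0.0003,0.0249,0,0,0]]]'

```text
clock: 21.18
eef_pos: [630.8, 220.4, 128.2]
tcp_rot: [-3.141, 0.0, 2.802]
contact_force: [4.6, -5.7, 2.5]
opening: 0.192
```

Call:
carry_out --increments '[[[0,-0.0007,0.005,0,0,0],[0,-0.0016,0.0099,0,0,0],[0,-0.0028,0.0147,0,0,0],[0,-0.0042,0.0195,0,0,0],[0,-0.0059,0.0242,0,0,0]]]'

```text
clock: 21.6
eef_pos: [629.9, 218.0, 118.7]
tcp_rot: [-3.14, 0.0, 2.802]
contact_force: [3.2, -7.0, 4.5]
opening: 0.187
```

Call:
carry_out --increments '[[[0,-0.0019,0.0046,0,0,0],[0,-0.004,0.0092,0,0,0],[0,-0.0063,0.0136,0,0,0],[0,-0.0089,0.0179,0,0,0],[0,-0.0117,0.022,0,0,0]]]'

```text
clock: 22.02
eef_pos: [628.3, 213.5, 110.2]
tcp_rot: [-3.14, 0.0, 2.802]
contact_force: [2.4, -7.5, 7.9]
opening: 0.187
```

Call:
carry_out --increments '[[[0,-0.003,0.004,0,0,0],[0,-0.0061,0.0079,0,0,0],[0,-0.0095,0.0116,0,0,0],[0,-0.0131,0.0151,0,0,0],[0,-0.0168,0.0185,0,0,0]]]'

```text
clock: 22.43
eef_pos: [626.2, 207.4, 103.2]
tcp_rot: [-3.141, 0.0, 2.802]
contact_force: [0.8, -6.5, 10.4]
opening: 0.19
```

Call:
carry_out --increments '[[[0,-0.0039,0.0032,0,0,0],[0,-0.0079,0.0061,0,0,0],[0,-0.0121,0.0089,0,0,0],[0,-0.0164,0.0114,0,0,0],[0,-0.0208,0.0137,0,0,0]]]'

```text
clock: 22.85
eef_pos: [623.6, 200.2, 98.2]
tcp_rot: [3.141, 0.001, 2.802]
contact_force: [1.1, -2.8, 12.9]
opening: 0.187
```

Call:
carry_out --increments '[[[0,-0.0045,0.0021,0,0,0],[0,-0.0092,0.004,0,0,0],[0,-0.0139,0.0056,0,0,0],[0,-0.0187,0.007,0,0,0],[0,-0.0236,0.0082,0,0,0]]]'

```text
clock: 23.27
eef_pos: [620.8, 192.1, 95.0]
tcp_rot: [3.14, 0.001, 2.801]
contact_force: [0.8, -0.0, 11.2]
opening: 0.187
```

Call:
carry_out --increments '[[[0,-0.0049,0.0009,0,0,0],[0,-0.0099,0.0016,0,0,0],[0,-0.0149,0.002,0,0,0],[0,-0.0198,0.0022,0,0,0],[0,-0.0248,0.0021,0,0,0]]]'

```text
clock: 23.68
eef_pos: [617.6, 183.4, 93.9]
tcp_rot: [3.139, 0.001, 2.801]
contact_force: [2.8, 3.8, 6.1]
opening: 0.189
```

Call:
carry_out --increments '[[[0,-0.005,-0.0003,0,0,0],[0,-0.01,-0.0009,0,0,0],[0,-0.0149,-0.0017,0,0,0],[0,-0.0198,-0.0028,0,0,0],[0,-0.0246,-0.0041,0,0,0]]]'

```text
clock: 24.1
eef_pos: [614.4, 174.2, 95.1]
tcp_rot: [3.138, 0.001, 2.801]
contact_force: [5.0, 5.4, 1.8]
opening: 0.187
```

Call:
carry_out --increments '[[[0,-0.0048,-0.0016,0,0,0],[0,-0.0094,-0.0033,0,0,0],[0,-0.014,-0.0054,0,0,0],[0,-0.0185,-0.0076,0,0,0],[0,-0.0228,-0.0101,0,0,0]]]'

```text
clock: 24.52
eef_pos: [611.3, 165.5, 98.6]
tcp_rot: [3.139, 0.001, 2.801]
contact_force: [6.4, 4.2, -3.4]
opening: 0.191
```

Call:
carry_out --increments '[[[0,-0.0042,-0.0027,0,0,0],[0,-0.0083,-0.0056,0,0,0],[0,-0.0122,-0.0087,0,0,0],[0,-0.016,-0.0119,0,0,0],[0,-0.0196,-0.0154,0,0,0]]]'

```text
clock: 24.93
eef_pos: [608.5, 157.8, 104.4]
tcp_rot: [3.139, 0.001, 2.801]
contact_force: [7.2, 3.6, -6.3]
opening: 0.189
```

```bash
cat >> fit.py <<'E'
print('--- both')
E_=np.array([[623.3,199.3,170.1,1.2,-4.4,7.2],[626.2,207.4,164.5,3,-3.6,4.5],[628.5,214,157,3.9,-2.7,4.2],[630.1,218.4,148,4.1,-4.1,2.6],[630.8,220.6,138.3,4.8,-4.6,2.8],[630.8,220.4,128.2,4.6,-5.7,2.5],[629.9,218,118.7,3.2,-7,4.5],[628.3,213.5,110.2,2.4,-7.5,7.9],[626.2,207.4,103.2,.8,-6.5,10.4],[623.6,200.2,98.2,1.1,-2.8,12.9],[620.8,192.1,95,.8,0,11.2],[617.6,183.4,93.9,2.8,3.8,6.1],[614.4,174.2,95.1,5,5.4,1.8],[611.3,165.5,98.6,6.4,4.2,-3.4],[608.5,157.8,104.4,7.2,3.6,-6.3]])
def proc(D,c):
    y=(D[:,:2]-C)@pe-c[0]; z=D[:,2]-133-c[1]; a=np.arctan2(-y,z)%(2*np.pi); Fy=D[:,3:5]@pe;Fz=D[:,5]
    return a,Fy*np.cos(a)+Fz*np.sin(a),Fy*-np.sin(a)+Fz*np.cos(a)
yy=(E_[:,:2]-C)@pe; zz=E_[:,2]-133
s2=least_squares(lambda p:np.hypot(yy-p[0],zz-p[1])-p[2],[0,0,40]);print('circ2',s2.x)
for c in (s.x,):
    a1,T1,_=proc(D,c);a2,T2,R2=proc(E_,c)
    for i in range(len(a2)): print(a2[i].round(2),'T',T2[i].round(1),'R',R2[i].round(1))
    a=np.r_[a1,a2];T=np.r_[T1,T2];d=np.r_[np.ones(len(a1)),-np.ones(len(a2))]
    for nm,M in [('b',np.c_[d,np.sin(a),np.cos(a)]),('b+const',np.c_[d,np.sin(a),np.cos(a),np.ones_like(a)]),('2',np.c_[d,np.sin(a),np.cos(a),np.sin(2*a),np.cos(2*a)]),]:
        w=np.ones(len(a),bool); w[0]=0;w[len(a1)]=0
        q=np.linalg.lstsq(M[w],T[w],rcond=None)[0]; print(nm,q.round(2),'A',np.hypot(q[1],q[2]).round(2),'bottom',np.arctan2(-q[2],q[1]).round(3),(T-M@q)[w].std().round(2))
E
python3 fit.py | sed -n '/both/,$p'
```

```text
--- both
circ2 [-0.22835513  0.90738021 39.99004049]
5.84 T -6.5 R 4.9
5.58 T -4.7 R 1.9
5.33 T -4.2 R 1.4
5.07 T -3.3 R -1.4
4.82 T -3.1 R -2.4
4.57 T -1.9 R -4.2
4.32 T -2.1 R -6.8
4.08 T -2.6 R -9.7
3.84 T -2.2 R -11.7
3.61 T -3.8 R -12.5
3.38 T -2.9 R -10.8
3.15 T -4.6 R -6.1
2.9 T -6.1 R -3.3
2.66 T -7.0 R 0.2
2.4 T -8.5 R 0.8
b [ 6.69 -4.23 -1.74] A 4.57 bottom 2.752 0.51
b+const [ 6.66 -4.18 -1.68  0.1 ] A 4.51 bottom 2.759 0.51
2 [ 6.71 -4.27 -1.66 -0.02  0.24] A 4.58 bottom 2.771 0.49
```

```bash
python3 - <<'E'
import numpy as np
for a,ds in [(2.35,np.arange(1,6)*.05),(2.6,np.arange(1,6)*.028)]:
    print(str([[0,float(round(-.1*(np.sin(a+d)-np.sin(a)),4)),float(round(-.1*(np.cos(a+d)-np.cos(a)),4)),0,0,0] for d in ds]))
E
```

```text
[[0, 0.0036, 0.0035, 0, 0, 0], [0, 0.0074, 0.0068, 0, 0, 0], [0, 0.0113, 0.0098, 0, 0, 0], [0, 0.0154, 0.0127, 0, 0, 0], [0, 0.0196, 0.0154, 0, 0, 0]]
[[0, 0.0024, 0.0014, 0, 0, 0], [0, 0.0049, 0.0028, 0, 0, 0], [0, 0.0074, 0.004, 0, 0, 0], [0, 0.0099, 0.0052, 0, 0, 0], [0, 0.0125, 0.0064, 0, 0, 0]]
```

Call:
carry_out --increments '[[[0,0.0036,0.0035,0,0,0],[0,0.0074,0.0068,0,0,0],[0,0.0113,0.0098,0,0,0],[0,0.0154,0.0127,0,0,0],[0,0.0196,0.0154,0,0,0]]]'

```text
clock: 25.35
eef_pos: [610.8, 164.3, 99.2]
tcp_rot: [3.141, 0.0, 2.802]
contact_force: [1.9, -2.3, 7.5]
opening: 0.187
```

Call:
carry_out --increments '[[[0,0.0024,0.0014,0,0,0],[0,0.0049,0.0028,0,0,0],[0,0.0074,0.004,0,0,0],[0,0.0099,0.0052,0,0,0],[0,0.0125,0.0064,0,0,0]]]'

```text
clock: 25.77
eef_pos: [612.4, 168.8, 96.8]
tcp_rot: [3.141, 0.0, 2.802]
contact_force: [1.2, -4.1, 9.2]
opening: 0.192
```

Call:
carry_out --increments '[[[0,0,0,0,0,0],[0,0,0,0,0,0],[0,0,0,0,0,0],[0,0,0,0,0,0],[0,0,0,0,0,0]]]'

```text
clock: 26.18
eef_pos: [612.5, 169.0, 96.8]
tcp_rot: [3.141, 0.0, 2.802]
contact_force: [1.1, -2.8, 7.6]
opening: 0.188
```

```bash
cat > ang.py <<'E'
from h import *
s=sense();P=s['eef_pos'];yaw=-.34;pe=np.array([-np.sin(yaw),np.cos(yaw)]);F=s['contact_force']
y=(P[:2]-[610.8,185.8])@pe+.26;z=P[2]-133-.915;a=np.arctan2(-y,z)%(2*np.pi)
print(s['clock'],'a',a,'r',np.hypot(y,z),'T',F[:2]@pe*np.cos(a)+F[2]*np.sin(a),'qv',np.abs(s['qvel']).max(),s['opening'])
E
python3 ang.py; python3 - <<'E'
from h import *
f=optics.grab_frame('scene'); cv2.imwrite('pics/s8.png',cv2.resize(f['img'][80:380,160:480,::-1],None,fx=2.2,fy=2.0))
f=optics.grab_frame('wrist'); save(f,'w8.png')
E
```

```text
26.1833 a 2.757121611534362 r 40.04495042427704 T 4.940464878286046 qv 0.0024173376492672115 0.18794936790557004
```

View pics/s8.png

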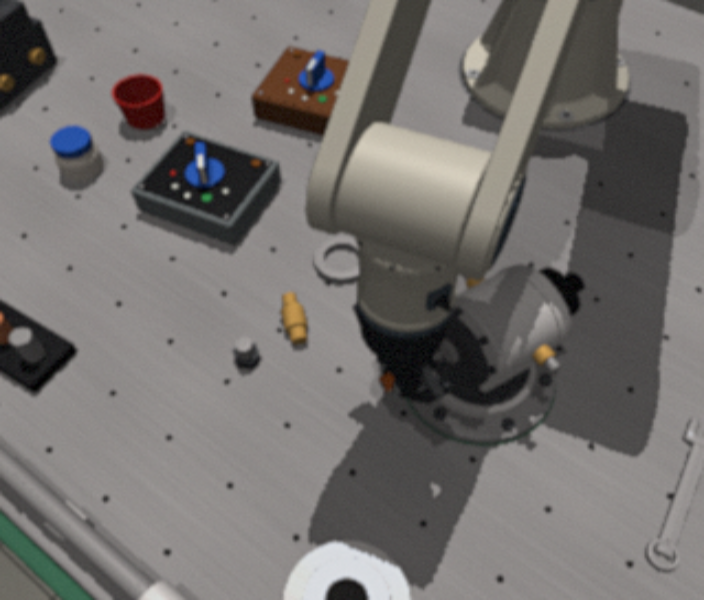

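View pics/w8.png

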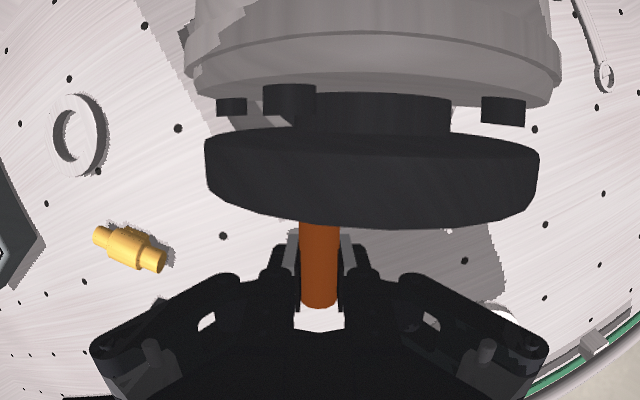

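The knob's pointer still lies towards the green dot (about 207,197). The loose things are untouched, and the handle (319,265) is firmly held at rest.

```bash
python3 - <<'E'
from h import *
print(r.sign_off())
E
```

```text
the job is handed in; nothing more can be done
None
```

I turned the grey console's selector one click to the green dot, then brought the crank's heavy side straight down. I handed the job in at about 26 s, at rest and still gripping the handle. Sign-off reports no verdict.

- **Selector:** after I released the knob, the wrist picture showed the pointer on the green dot. The last scene picture showed the same.
- **Finding the heavy side:** I led the handle slowly through nearly a full turn forward and about 3.7 rad back. The fit gave about 6.7 N of seal drag and about 4.5 N from the eccentric. It put the heavy side down at a crank angle of 2.75 to 2.77 rad; leaving out the first few forward readings, where the grip was still settling, gave up to 2.79.
- **Final position:** the handle stands at 2.757 rad with the arm still. I put the remaining uncertainty at about ±0.03 rad.
- **Side forces:** forces across the crank's circle reached about 12.5 N and along the shaft about 10 N while leading the handle round. I think these come from small errors in placing the shaft centre and from grip offset. They hardly touch the feel along the motion, and everything read stayed well below the limits.
- **Loose things:** I did not touch any of them, and those visible in the last pictures look undisturbed.

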